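# Check the incubator's air temperature through its lid port

### The job

Check the air temperature inside the incubator: slide the shutter on its lid fully open to its end stop, then lift the white stick thermometer with the red cap out of the rack and lower its stem through the open port until the red ring on the stem is level with the port's rim. Only air may surround the stem: the thermometer must not touch the port, the shutter or any other part of the incubator, and the other things on the bench stay where they are. Finish while holding the thermometer in the gripper, upright, still and centred in the port at that depth; do not let go of it.

Things in the scene. Friction and masses are not known exactly. Their poses are not given: they have to be found in the camera images.
- port (a point): centre of the rim of the check port in the incubator's lid: a steel-rimmed bore, 20 mm diameter, 23 mm long, rim 115 mm above the bench, open below to a hollow chamber (floor 87 mm below the rim). z = bore axis, up; y = direction in which the shutter opens; x = to the back of the incubator. Shutter rails at x +-22 mm rise 7 mm above the rim
- shutter_grip (a point): centre of the black grip bar of the port's slide shutter: 30 mm (port x) by 12 mm (port y, pinch it this way) by 44 mm high, standing on a 3 mm steel shutter plate that slides over the port's rim; the grip's foot is 22 mm below this point, its top 47 mm above the rim. The bar is 24 mm beyond the port in port y when shut, 69 mm when fully open
- shutter (a joint): slide of the shutter in metres along the port's y axis: 0 = shut, 0.045 = fully open at the end stop. It starts shut or almost shut, covering the port; needs about 2.5 N to slide and stays where it is left
- thermometer_handle (a point): centre of the handle of the stick thermometer (white flat body with a red cap, dark display on top and on one face), loose, about 0.1 kg, standing in one of the three slots of the blue rack. The handle is 24 mm (its x) by 30 mm (its y) by 85 mm high; grip it across the 24 mm, the way that is square to the row of slots. z axis up the handle, away from the tip
- thermometer_ring (a point): middle of the 4 mm wide red ring (immersion mark) round the stem, 65 mm above the tip, 92.5 mm below the handle's centre; same axes
- thermometer_tip (a point): lower tip of the thermometer's steel stem (6 mm diameter, 115 mm long from the handle's underside to the tip), 157.5 mm below the handle's centre; same axes
- thermometer: the whole stick thermometer, 200 mm long; origin at the tip of its stem
- incubator: the fixed white microplate incubator, 290 mm deep (x), 240 mm wide (y), 110 mm high, with its shutter; blue control panel at the front (-x). Origin under its centre; the port is 62 mm in front of the centre line (at -x)
- rack: fixed blue probe rack, 75 by 205 mm, 128 mm high: two plates on posts, with a row of three 16 mm slots 62 mm apart along its y axis, which runs roughly towards the robot; stems hang through the top plate, handles stand on it. To free the stem, lift 120 mm straight up. Origin under its centre
- ph_pen: yellow stick pH pen with a black cap, same shape as the thermometer, in another slot of the rack; not needed. Origin at the tip of its stem
- corer: fruit corer with a round green handle (26 mm across, 70 mm long) standing in the third slot of the rack, handle top 198 mm above the bench; not needed. Origin at the lower end of its steel tube
- well_plate: white microplate 86 x 128 x 14 mm lying on the rear half of the incubator lid; not needed. Origin under its centre
- beaker: glass beaker, 68 mm across and 95 mm high; not needed. Origin under its centre
- wash_bottle: clear wash bottle with red cap and a bent spout, 68 mm across, 190 mm high; not needed. Origin under its centre
- reagent_bottle: amber bottle with blue cap, 62 mm across, 130 mm high; not needed. Origin under its centre
- sample_jar: clear sample jar with white lid, 60 mm across, 65 mm high; not needed. Origin under its centre
Mind the look-alikes: they are no part of the job. Leave any pink or purple look-alike of the thermometer alone.

How it is judged:
By the outcome, as a careful person would: the job done as asked, in the order asked, and still so for the second after the job is handed in, while the arm keeps its last pose, push and grip.
It also fails if it takes over 67 s, if anything falls off the work surface, if the arm or the gripper's body presses on something with over 40 N, if the wrist force passes 120 N, or if a joint passes its speed limit or range.

### The arm

A 6-joint arm with a two-finger parallel gripper is mounted at the origin on the work surface. World frame = base frame: x ahead of the robot, y to its left, z up, the work surface at z = 0. Lengths are in m, angles in degrees, forces in N, time in s.
With the tool pointing down it reaches from about 0.3 to 0.775 m from the base axis. Payload 14.6 kg.
Tool frame: the origin (TCP) lies midway between the tips of the shut fingers; the grasp point (between the pads) lies 19 mm behind it (r.pinch_z is the distance from the TCP to the grasp point, in m); z points along the fingers, y is the direction in which the jaws open and shut (so a half turn about z gives the same grasp; the last joint's range is limited). The gripper opens to 94 mm and grips with 3 to 60 N. Pads are 16 mm wide; open, the fingers measure 119 mm over their backs; the gripper's body (75 mm by 177 mm) begins 78 mm behind the grasp point.
Start: joints at [69.351, 17.183, 87.147, -0, 75.671, -3.816], TCP at [0.159, 0.526, 0.205] pointing down, gripper open.
Joint ranges: [-173.82, 173.82], [-45.26, 126.66], [13.44, 144.39], [-59.66, 239.66], [0, 175.72], [-146.38, 146.38]. Speed limits (degrees/s): [127.2, 127.2, 147.25, 180, 180, 180].

### API

Orientations are given as [roll, pitch, yaw] about the fixed x, y, z axes, in that order (R = Rz(yaw) Ry(pitch) Rx(roll)).
In Python, from station import r, effector, imaging, close_job, readout gives the robot as it stands. Calls block until the motion is done:
- r.goto(position, orientation): joint-space move of the TCP to a pose.
- r.movel(position, orientation=None, max_speed=0.15): straight line of the TCP; orientation=None keeps the orientation; max_speed is the mean speed in m/s.
- r.move_j(angles): joint-space move.
- effector.set_gripper(opening): finger opening in m; the grip force is fixed at half the most; returns when the fingers have stopped.
- r.hold(seconds).
- r.inverse_kinematics(position, orientation): joint angles nearest the present ones, or None.
- imaging.get_image(name): name is "scene" or "top" or "wrist"; returns (picture, depth): 420x560x3 uint8, red, green, blue; 420x560 float32, m along the optical axis (not along the pixel's ray), 0 where there is no reading.
- imaging.camera_info(name): a dict with "camera_matrix" (3x3 intrinsics, pixels), "k1" (the pictures are not rectified: a ray, as slopes to the right and down, at radius r is drawn at 1 + k1 r^2 times it, then the intrinsics apply), "R" (3x3) and "t" (3): a world point X has camera coordinates R X + t; the wrist camera has in their place "mount" (4x4, takes a point from camera to tool coordinates, whose origin is the TCP and whose axes are the flange's). Camera axes: x right, y down, z forward; pixel columns grow to the right and rows downward; lengths in m; the calibration is good to about 2 mm. A picture is of the moment at which its call begins: read the wrist's pose just before it. camera_info takes no time and is no camera call.
A pose or a line that the arm cannot do raises r.Unreachable and nothing moves.
- close_job(): hands the job in, once; it reports no verdict.
Readings, each from a call of its own:
- readout.current_time_s(): time.
- readout.current_q(): joint angles.
- readout.current_qd(): joint speeds.
- readout.current_joint_torque(): joint torques, N m.
- readout.current_eef_pos(): TCP position.
- readout.current_tcp_rot(): TCP orientation.
- readout.current_ft_force(): force on the tool from outside, world axes, zero at the start.
- readout.current_moment(): the same for the moment, N m.
- readout.current_gripper_width(): finger opening in m.
Only numpy, scipy, OpenCV 4.12 (cv2) and the standard library are available. Lean on these libraries where they do the work, as an engineer would, in place of code of your own. Each camera call takes 0.05 s, during which the arm holds its last target.

## Working session

There is one attempt and no reset: what is moved stays moved. The work goes in short steps, each a Python script; the robot and the scene stay as the last script left them, time stands still between calls to the robot, and variables do not carry over. Pictures are saved under pics/ and viewed, and the job is handed in when it is done.

```bash
ls; mkdir -p pics; python3 - <<'E'
from station import r, effector, imaging, close_job, readout
import cv2
for n in("scene","top","wrist"):
    p,d=imaging.get_image(n); cv2.imwrite(f"pics/a_{n}.png",p[:,:,::-1])
    import numpy as np; np.save(f"pics/a_{n}_d.npy",d)
    print(n,imaging.camera_info(n),(d>0).mean())
print(r.pinch_z,readout.current_time_s(),readout.current_tcp_rot(),readout.current_eef_pos())
E
```

```text
pics
scene {'camera_matrix': array([[505.81688363,   0.        , 277.66130349],
       [  0.        , 505.81688363, 207.79867465],
       [  0.        ,   0.        ,   1.        ]]), 'k1': -0.1245303405698931, 'R': array([[-0.69709517,  0.71686287,  0.01288197],
       [ 0.4859583 ,  0.48561573, -0.72665115],
       [-0.52716492, -0.5002849 , -0.68688584]]), 't': array([ 0.35238508, -0.17270217,  1.76926302])} 0.9960756802721088
top {'camera_matrix': array([[382.20626521,   0.        , 283.74482915],
       [  0.        , 382.20626521, 204.32176656],
       [  0.        ,   0.        ,   1.        ]]), 'k1': -0.07648458569693428, 'R': array([[ 0.04750377, -0.99885699,  0.00530229],
       [-0.97768411, -0.04758303, -0.20462072],
       [ 0.20463913,  0.00453629, -0.97882698]]), 't': array([-0.00971916,  0.55570357,  1.04304392])} 0.9961352040816327
wrist {'camera_matrix': array([[359.69037227,   0.        , 275.02384436],
       [  0.        , 359.69037227, 205.4601982 ],
       [  0.        ,   0.        ,   1.        ]]), 'k1': -0.07147452531563168, 'mount': array([[-3.08870071e-04, -9.60210047e-01, -2.79278661e-01,
         8.16592596e-02],
       [ 9.99998887e-01,  1.11072598e-04, -1.48784283e-03,
         1.02925713e-04],
       [ 1.45966184e-03, -2.79278809e-01,  9.60208944e-01,
        -1.79426624e-01],
       [ 0.00000000e+00,  0.00000000e+00,  0.00000000e+00,
         1.00000000e+00]])} 0.9959056122448979
0.0188 0.15 [-1.79949764e+02 -4.49845201e-03  1.63167865e+02] [0.15918944 0.52625911 0.20501489]
```

View pics/a_scene.png

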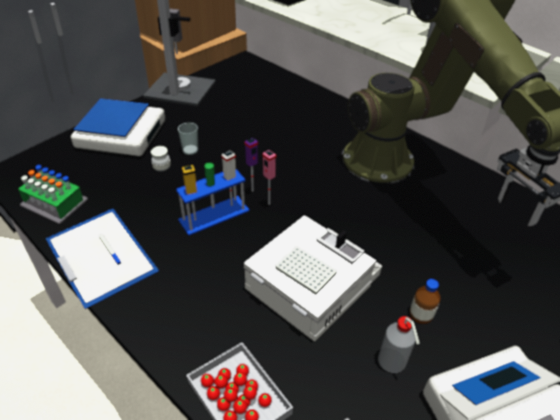

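View pics/a_top.png

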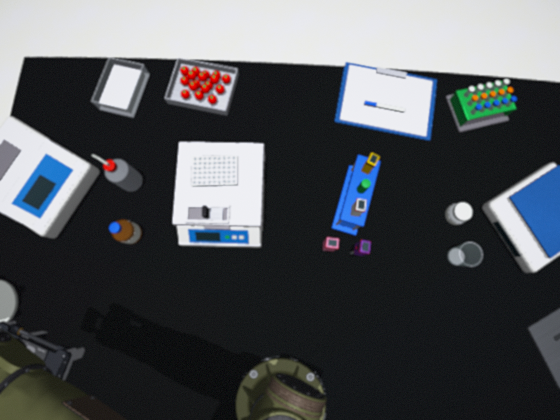

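View pics/a_wrist.png

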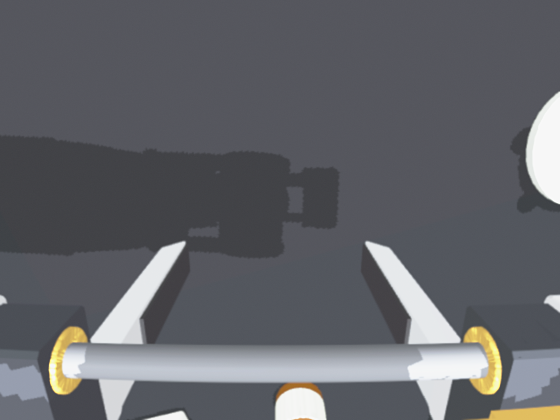

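```bash
cat > h.py <<'E'
import numpy as np, cv2
from scipy.spatial.transform import Rotation as Ro
def cam(n):
    from station import imaging
    return imaging.camera_info(n)
def pose(n,tool=None):
    c=cam(n)
    if n!="wrist": return c,c["R"],c["t"]
    Tw=np.eye(4); Tw[:3,:3]=Ro.from_euler('xyz',tool[1],degrees=True).as_matrix(); Tw[:3,3]=tool[0]
    M=np.linalg.inv(Tw@c["mount"]); return c,M[:3,:3],M[:3,3]
def ray(n,uv,tool=None):
    c,R,t=pose(n,tool)
    D=np.array([c["k1"],0,0,0,0])
    p=cv2.undistortPoints(np.array(uv,float).reshape(-1,1,2),c["camera_matrix"],D).reshape(-1,2)
    d=np.c_[p,np.ones(len(p))]@R
    return -R.T@t,d
def onz(n,uv,z,tool=None):
    o,d=ray(n,uv,tool); return o+d*((z-o[2])/d[:,2])[:,None]
def withdepth(n,uv,dep,tool=None):
    o,d=ray(n,uv,tool); return o+d*np.array(dep)[:,None]
def proj(n,X,tool=None):
    c,R,t=pose(n,tool); D=np.array([c["k1"],0,0,0,0])
    return cv2.projectPoints(np.array(X,float).reshape(-1,1,3),cv2.Rodrigues(R)[0],t,c["camera_matrix"],D)[0].reshape(-1,2)
E
python3 - <<'E'
import cv2,numpy as np
a=cv2.imread("pics/a_top.png")
cv2.imwrite("pics/b1.png",np.hstack([cv2.resize(a[130:255,165:275],None,fx=4,fy=4,interpolation=cv2.INTER_CUBIC)[:, :400],cv2.resize(a[140:265,310:410],None,fx=4,fy=4,interpolation=cv2.INTER_CUBIC)]))
a=cv2.imread("pics/a_scene.png")
cv2.imwrite("pics/b2.png",cv2.resize(a[130:340,170:390],None,fx=2.8,fy=2.8,interpolation=cv2.INTER_CUBIC))
E
```

```text
(no output)
```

View pics/b1.png

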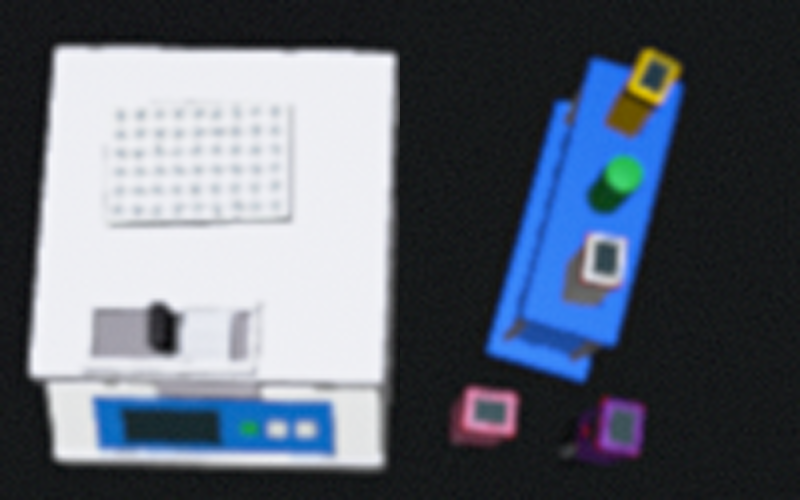

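View pics/b2.png

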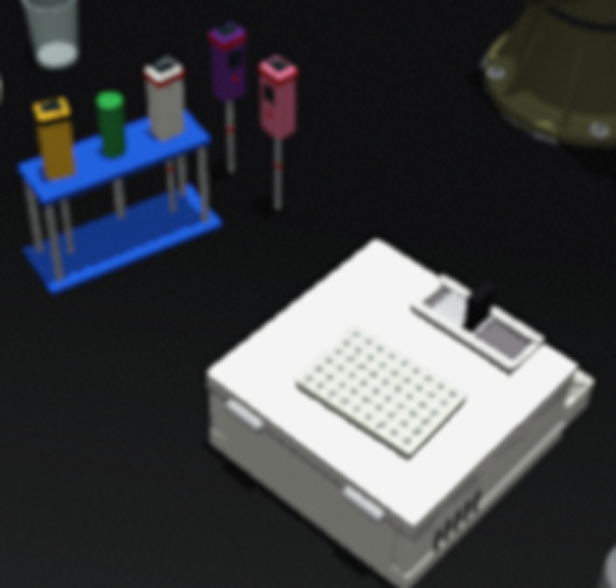

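```bash
python3 - <<'E'
from h import *
L=lambda x,y:(165+x/4-.4,130+y/4-.4); Rr=lambda x,y:(310+(x-400)/4-.4,140+y/4-.4)
def s(n,uv,z): print(n,np.round(onz("top",[uv],z)[0],4))
s("grip top",L(160,312),.162)
s("well tl",L(53,46),.110);s("tr",L(396,52),.110);s("bl",L(30,378),.110);s("br",L(385,383),.110)
s("white top",Rr(605,258),.128+.085)
s("green",Rr(623,174),.198)
s("yellow",Rr(655,77),.213)
s("rack near L",Rr(520,326),.128);s("rack near R",Rr(614,347),.128);s("far R",Rr(684,85),.128);s("far L",Rr(595,57),.128)
d=np.load("pics/a_top_d.npy")
for n,uv in dict(pink=Rr(490,410),purple=Rr(620,425),white=Rr(605,258),grip=L(160,312),lid=L(300,280)).items():
    print(n,withdepth("top",[uv],[d[int(round(uv[1])),int(round(uv[0]))]])[0].round(4))
E
```

```text
grip top [0.515  0.2217 0.162 ]
well tl [0.7141 0.3277 0.11  ]
tr [0.7207 0.0824 0.11  ]
bl [0.4748 0.3179 0.11  ]
br [0.4834 0.0759 0.11  ]
white top [ 0.5329 -0.1743  0.213 ]
green [ 0.5914 -0.1885  0.198 ]
yellow [ 0.6521 -0.2058  0.213 ]
rack near L [ 0.5023 -0.1347  0.128 ]
rack near R [ 0.491  -0.1979  0.128 ]
far R [ 0.6771 -0.2462  0.128 ]
far L [ 0.6942 -0.1839  0.128 ]
pink [ 0.4368 -0.1066  0.201 ]
purple [ 0.4312 -0.1867  0.2013]
white [ 0.5324 -0.1739  0.215 ]
grip [0.5143 0.2209 0.1657]
lid [0.5515 0.1383 0.1117]
```

```bash
cat >> h.py <<'E'
def shot(n,tag):
    from station import imaging,readout
    tool=(np.array(readout.current_eef_pos()),np.array(readout.current_tcp_rot()))
    p,d=imaging.get_image(n); cv2.imwrite(f"pics/{tag}.png",p[:,:,::-1]); np.savez(f"pics/{tag}.npz",d=d,p=tool[0],o=tool[1])
    return p,d,tool
def load(tag):
    z=np.load(f"pics/{tag}.npz"); return cv2.imread(f"pics/{tag}.png"),z["d"],(z["p"],z["o"])
E
python3 - <<'E'
from station import r, effector, imaging, readout
from h import *
for p,ya in [((.515,.2,.3),182),((.515,.2,.3),2),((.533,-.174,.3),165),((.533,-.174,.3),-15),((.515,.2,.2),165),((.515,.2,.2),-15)]:
    print(ya,np.round(r.inverse_kinematics(p,[180,0,ya]),1))
p=readout.current_eef_pos()
r.movel([p[0],p[1],.3])
r.goto([.515,.2,.29],[180,0,182])
shot("wrist","c1"); print(readout.current_time_s())
r.goto([.533,-.174,.33],[180,0,165])
shot("wrist","c2"); print(readout.current_time_s())
E
```

```text
182 [ 17.4  14.5  78.1   0.   87.4 -74.6]
2 [ 17.4  14.5  78.1  -0.   87.4 105.4]
165 [-21.8  15.6  76.7   0.   87.7 -96.8]
-15 [-21.8  15.6  76.7  -0.   87.7  83.2]
165 [ 17.4  17.7  87.1   0.   75.1 -57.6]
-15 [ 17.4  17.7  87.1  -0.   75.1 122.4]
2.7417
4.2
```

View pics/c1.png

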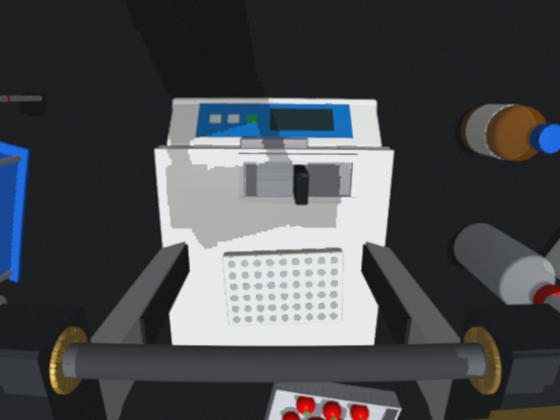

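View pics/c2.png

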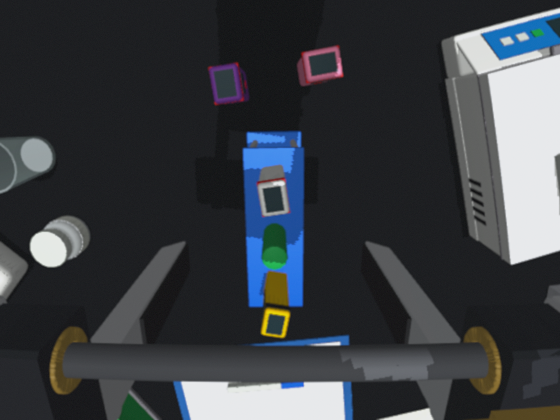

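```bash
python3 - <<'E'
import cv2,numpy as np
a=cv2.imread("pics/c1.png")[140:210,225:365]; b=cv2.imread("pics/c2.png")[120:220,220:340]
cv2.imwrite("pics/d1.png",cv2.resize(a,None,fx=5,fy=5,interpolation=cv2.INTER_CUBIC))
cv2.imwrite("pics/d2.png",cv2.resize(b,None,fx=5,fy=5,interpolation=cv2.INTER_CUBIC))
E
```

```text
(no output)
```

View pics/d1.png

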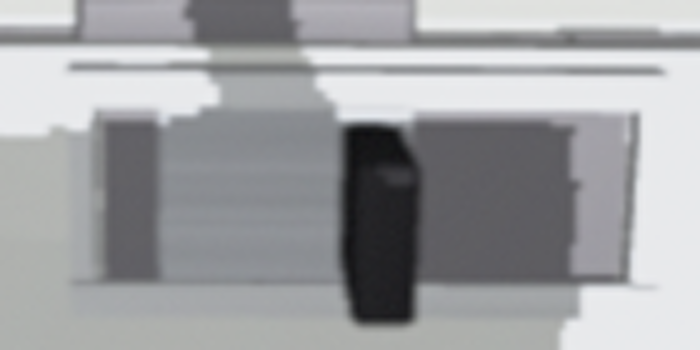

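View pics/d2.png

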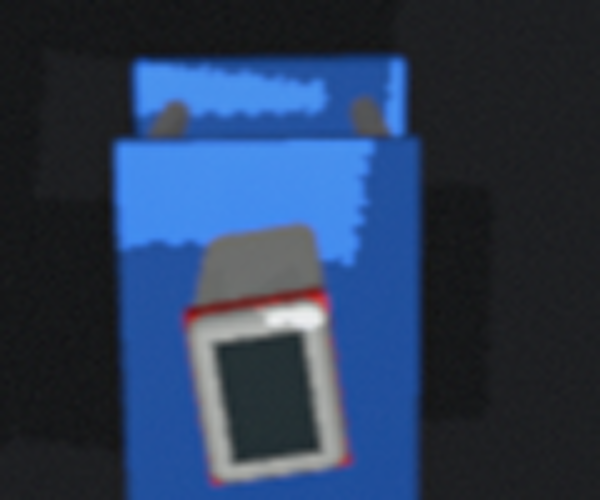

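```bash
python3 - <<'E'
from h import *
_,d,t=load("c1")
C=lambda pts,o,s:[(o[0]+x/s-.4,o[1]+y/s-.4) for x,y in pts]
g=C([(352,180),(415,178),(413,322),(355,322)],(225,140),5)
print("grip",onz("wrist",g,.162,t).round(4),onz("wrist",g,.162,t).mean(0)); print(withdepth("wrist",g,[d[int(v-1),int(u)] for u,v in g],t).round(4))
lid=C([(70,68),(660,70),(95,282),(632,282)],(225,140),5)
X=onz("wrist",lid,.122,t);print("rails",X.round(4),np.degrees(np.arctan2(*(X[1]-X[0])[[0,1]])),np.degrees(np.arctan2(*(X[3]-X[2])[[0,1]])))
# lid edge
e=[(156,148),(393,150)]; X=onz("wrist",e,.11,t);print(X,np.degrees(np.arctan2(*(X[1]-X[0])[[0,1]])))
print("plate z", withdepth("wrist",C([(250,200),(500,200),(600,200),(130,200)],(225,140),5),[d[179,274],d[179,324],d[179,344],d[179,250]],t).round(4))
_,d,t=load("c2")
w=C([(190,315),(326,300),(348,465),(215,482)],(220,120),5)
X=onz("wrist",w,.213,t);print("white",X.round(4),X.mean(0),np.linalg.norm(np.diff(X,axis=0),axis=1))
print(np.degrees(np.arctan2((X[1]-X[0])[1],(X[1]-X[0])[0])),np.degrees(np.arctan2((X[0]-X[3])[1],(X[0]-X[3])[0])))
print(withdepth("wrist",[(273,198)],[d[198,273]],t))
k=C([(115,140),(420,138),(130,495),(418,495)],(220,120),5)
X=onz("wrist",k,.128,t);print("rack",X.round(4))
E
```

```text
grip [[0.4948 0.217  0.162 ]
 [0.494  0.2279 0.162 ]
 [0.5201 0.2291 0.162 ]
 [0.5204 0.2188 0.162 ]] [0.50733099 0.22323164 0.162     ]
[[0.4967 0.2176 0.1524]
 [0.4942 0.228  0.1613]
 [0.5204 0.2293 0.1607]
 [0.5318 0.2216 0.1218]]
rails [[0.4827 0.1639 0.122 ]
 [0.4789 0.2782 0.122 ]
 [0.5253 0.1692 0.122 ]
 [0.5215 0.2766 0.122 ]] -1.9119328822033792 -2.054271175636751
[[0.48174778 0.07949039 0.11      ]
 [0.47533052 0.31746364 0.11      ]] -1.5446799584151403
plate z [[0.5082 0.1996 0.1189]
 [0.5077 0.2503 0.1128]
 [0.5073 0.2709 0.1111]
 [0.5106 0.1753 0.1116]]
white [[ 0.5144 -0.1835  0.213 ]
 [ 0.5178 -0.1607  0.213 ]
 [ 0.5469 -0.1643  0.213 ]
 [ 0.544  -0.1873  0.213 ]] [ 0.53074748 -0.17398066  0.213     ] [0.02305301 0.02933719 0.02319748]
81.49653244280596 172.63558636990786
[[ 0.53025907 -0.17433476  0.21468509]]
rack [[ 0.491  -0.1977  0.128 ]
 [ 0.5072 -0.1353  0.128 ]
 [ 0.5677 -0.2167  0.128 ]
 [ 0.5843 -0.1545  0.128 ]]
```

```bash
python3 - <<'E'
from station import r, effector, imaging, readout
from h import *
o=[180,0,181.9]
effector.set_gripper(.05)
r.goto([.5075,.2232,.23],o)
r.movel([.5075,.2232,.130],o,max_speed=.1)
print(readout.current_ft_force(),readout.current_eef_pos())
effector.set_gripper(0.0)
print(readout.current_gripper_width(),readout.current_ft_force(),readout.current_time_s())
shot("top","e1");shot("wrist","e1w")
E
```

```text
[ 0.38525251 -0.14963441  0.40759904] [0.50780739 0.22329523 0.13065586]
0.011579802252859457 [0.00481692 0.5725233  1.32896939] 8.3667
```

View pics/e1w.png

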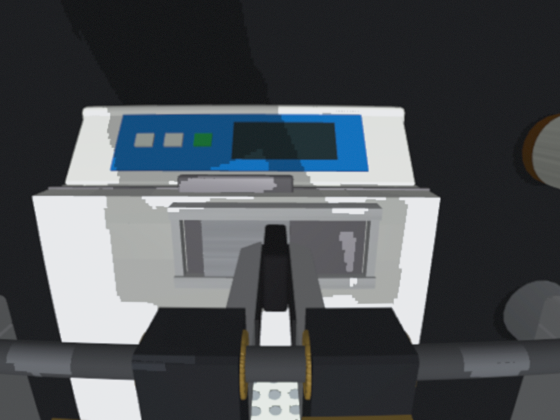

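```bash
python3 - <<'E'
from station import r, effector, imaging, readout
from h import *
o=[180,0,181.9]
p0=np.array(readout.current_eef_pos()); u=np.array([-np.sin(np.radians(1.9)),np.cos(np.radians(1.9)),0])
def go(s):
    r.movel(p0+u*s,o,max_speed=.05); p=np.array(readout.current_eef_pos()); f=np.array(readout.current_ft_force())
    print(round(s,4),((p-p0)@u).round(4),f.round(2),(f@u).round(2),round(readout.current_gripper_width(),4)); return f@u
go(.01); go(.035)
s=.035
while s<.052:
    s+=.0015
    if go(s)<-9: break
print(readout.current_time_s())
shot("wrist","e2w")
E
```

```text
0.01 0.0107 [-0.92  1.86  0.53] 1.89 0.0116
0.035 0.0356 [ 2.18  3.45 -0.11] 3.38 0.0116
0.0365 0.0364 [ 2.72 -0.09 -0.68] -0.18 0.0117
0.038 0.0379 [ 3.21 -1.17 -0.96] -1.28 0.012
0.0395 0.0396 [ 4.13 -1.84 -0.36] -1.98 0.012
0.041 0.0412 [ 3.87 -0.57 -1.75] -0.7 0.0116
0.0425 0.0426 [ 5.27 -1.46 -2.24] -1.63 0.012
0.044 0.0441 [ 5.77 -0.86 -1.25] -1.05 0.0117
0.0455 0.0448 [ 5.16 -6.42  0.15] -6.59 0.012
0.047 0.045 [  4.31 -16.03   1.46] -16.17 0.0122
11.4667
```

View pics/e2w.png

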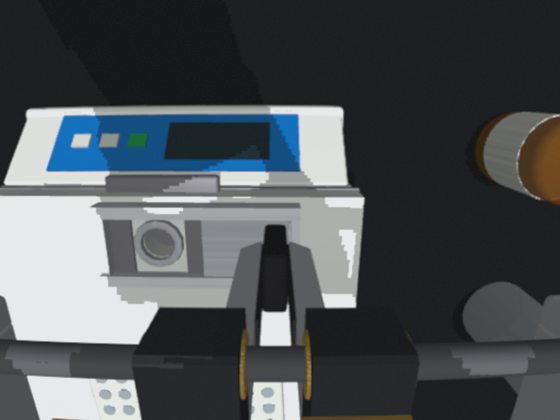

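```bash
python3 - <<'E'
from station import r, effector, imaging, readout
from h import *
o=[180,0,181.9]
print(readout.current_eef_pos())
p=np.array(readout.current_eef_pos()); 
effector.set_gripper(.04)
print(readout.current_eef_pos(),readout.current_ft_force())
q=np.array(readout.current_eef_pos())
r.movel([q[0],q[1],.25],o)
r.goto([.53,.199,.28],o)
shot("wrist","f1"); shot("top","f1t"); shot("scene","f1s"); print(readout.current_time_s())
a=cv2.imread("pics/f1.png")[130:230,220:360]
cv2.imwrite("pics/f1c.png",cv2.resize(a,None,fx=5,fy=5,interpolation=cv2.INTER_CUBIC))
E
```

```text
[0.506109   0.26820577 0.129933  ]
[0.50585819 0.27031373 0.13002558] [ 0.9978881   0.36794493 -0.49625605]
13.6667
```

View pics/f1c.png

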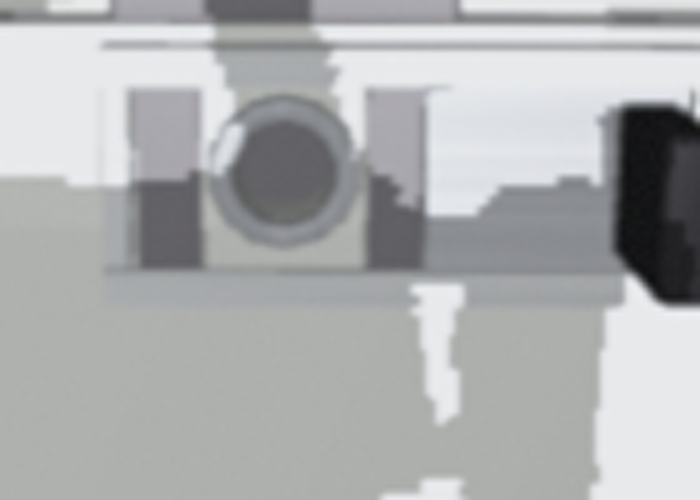

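```bash
python3 - <<'E'
from h import *
_,d,t=load("f1")
f=lambda x,y:(220+x/5-.4,130+y/5-.4)
print(onz("wrist",[f(284,170),f(210,170),f(357,170),f(284,95),f(284,246),f(232,170),f(338,170)],.115,t).round(4))
_,d,t=load("e2w"); print(onz("wrist",[(158.5,242.5)],.115,t).round(4))
a,d,t=load("f1t"); g=cv2.resize(a[190:235,185:245],None,fx=10,fy=10,interpolation=cv2.INTER_CUBIC);cv2.imwrite("pics/f1tc.png",g)
a,d,t=load("f1s"); g=cv2.resize(a[215:275,300:380],None,fx=8,fy=8,interpolation=cv2.INTER_CUBIC);cv2.imwrite("pics/f1sc.png",g)
X=[[.508,.1992,.115]];print(proj("top",X),proj("scene",X))
E
```

```text
[[0.5061 0.1985 0.115 ]
 [0.5066 0.1843 0.115 ]
 [0.5057 0.2126 0.115 ]
 [0.4917 0.1981 0.115 ]
 [0.5211 0.199  0.115 ]
 [0.5065 0.1885 0.115 ]
 [0.5058 0.2089 0.115 ]]
[[0.5058 0.1996 0.115 ]]
[[216.00507819 213.90739243]] [[332.05772413 241.12713192]]
```

View pics/f1tc.png

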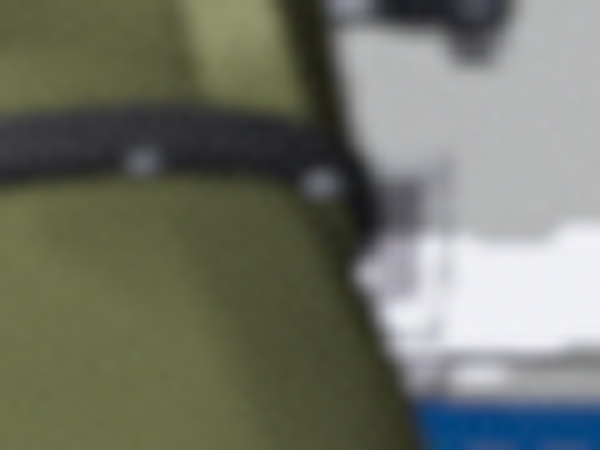

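View pics/f1sc.png

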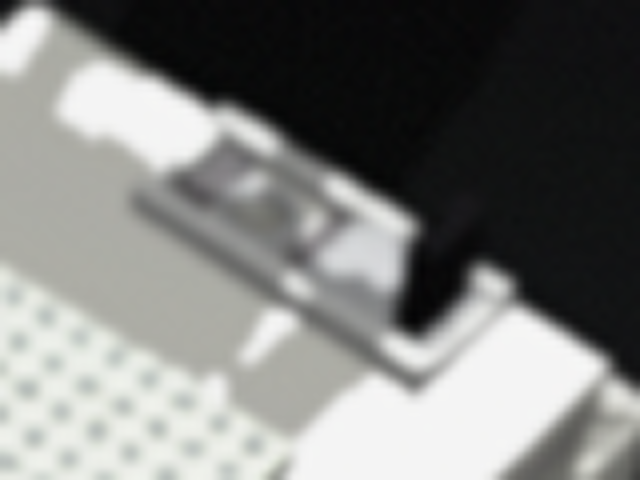

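```bash
python3 - <<'E'
from station import r, effector, imaging, readout
from h import *
o=[180,0,172]
effector.set_gripper(.06)
r.goto([.531,-.174,.30],o)
r.movel([.531,-.174,.1517],o,max_speed=.12)
print(readout.current_ft_force(),readout.current_eef_pos())
shot("wrist","g1")
effector.set_gripper(0.0)
print(readout.current_gripper_width(),readout.current_ft_force(),readout.current_eef_pos(),readout.current_time_s())
shot("wrist","g2");shot("scene","g2s")
E
```

```text
[-0.46522971  0.46287581 -0.41436207] [ 0.53127317 -0.17410072  0.15237691]
0.024242240727093783 [-0.49793975  0.16072711  0.50656645] [ 0.53098805 -0.17401528  0.15169394] 17.6667
```

View pics/g2.png

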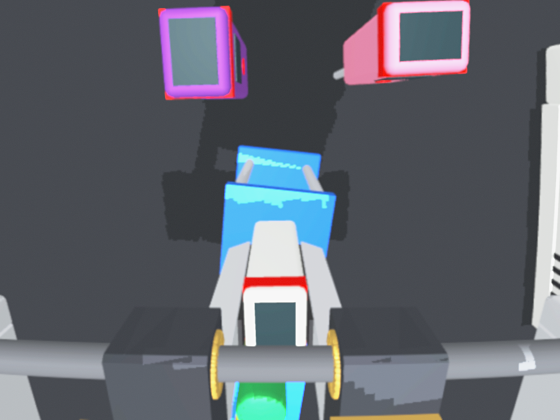

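View pics/g1.png

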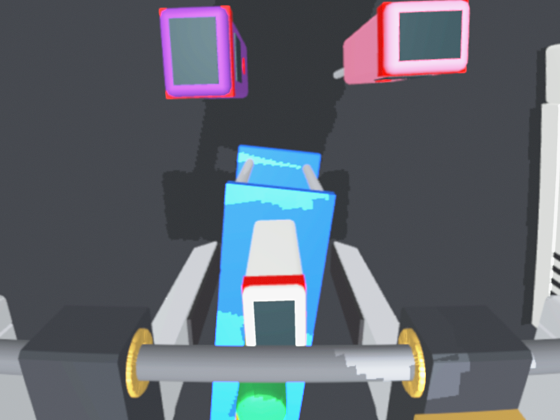

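```bash
python3 - <<'E'
from h import *
_,d,t=load("g2")
R=Ro.from_euler('xyz',t[1],degrees=True).as_matrix()
for uv,z in [((273,222),.128),((254,222),.128),((296,222),.128),((275,279),.211),((245,279),.21),((307,279),.21),((275,287),.213)]:
    X=onz("wrist",[uv],z,t)[0]; print(uv,X.round(4),(R.T@(X-t[0])).round(4))
from station import r,readout
r.movel([.531,-.174,.30],[180,0,172],max_speed=.1)
print(readout.current_ft_force(),readout.current_gripper_width())
shot("wrist","g3");shot("scene","g3s");shot("top","g3t");print(readout.current_time_s())
E
```

```text
(273, 222) [ 0.5186 -0.1737  0.128 ] [ 0.0123 -0.0014  0.0237]
(254, 222) [ 0.517  -0.1849  0.128 ] [ 0.0123 -0.0127  0.0237]
(296, 222) [ 0.5205 -0.1601  0.128 ] [0.0123 0.0123 0.0237]
(275, 279) [ 0.5128 -0.1716  0.211 ] [ 0.0183 -0.0001 -0.0593]
(245, 279) [ 0.5118 -0.1828  0.21  ] [ 0.0178 -0.0113 -0.0583]
(307, 279) [ 0.515  -0.1598  0.21  ] [ 0.0178  0.0119 -0.0583]
(275, 287) [ 0.515  -0.1719  0.213 ] [ 0.0161 -0.0001 -0.0613]
[-0.31559384 -0.09299653 -1.47410147] 0.024041145216569918
19.55
```

View pics/g3.png

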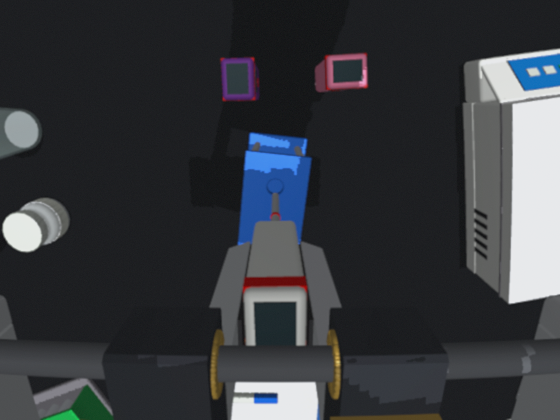

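View pics/g3s.png

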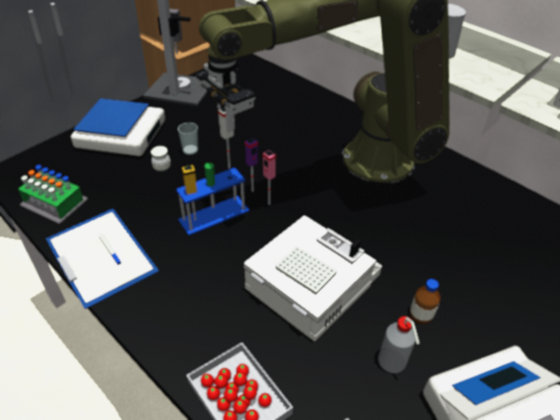

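```bash
python3 - <<'E'
from h import *
a,d,t=load("g3"); R=Ro.from_euler('xyz',t[1],degrees=True).as_matrix()
cv2.imwrite("pics/g3c.png",cv2.resize(a[170:300,235:315],None,fx=6,fy=4.5,interpolation=cv2.INTER_CUBIC))
for v in (182,186,190,195,200,205,210,213,216,218,221,224,230,240,250,260,270):
    row=d[v,250:300]; u=250+np.argmin(np.where(row>0,row,9)); X=withdepth("wrist",[(275,v)],[d[v,275]],t)[0]
    print(v,d[v,270:281].round(3)[::2],(R.T@(X-t[0])).round(4),a[v,275])
E
```

```text
182 [0.482 0.48  0.48  0.483 0.481 0.482] [-0.0221 -0.0006  0.2898] [158  82  36]
186 [0.483 0.481 0.483 0.484 0.483 0.484] [-0.028  -0.0006  0.2916] [157  80  33]
190 [0.485 0.486 0.483 0.485 0.483 0.485] [-0.0336 -0.0006  0.2917] [158  80  34]
195 [0.362 0.364 0.317 0.317 0.321 0.363] [ 0.0024 -0.0004  0.1262] [89 87 85]
200 [0.363 0.31  0.301 0.3   0.305 0.363] [ 0.0027 -0.0003  0.1085] [90 87 86]
205 [0.365 0.294 0.287 0.286 0.289 0.365] [ 0.0023 -0.0003  0.0949] [88 85 83]
210 [0.366 0.279 0.273 0.273 0.275 0.368] [ 0.0024 -0.0003  0.0811] [88 86 84]
213 [0.366 0.267 0.264 0.263 0.266 0.368] [ 0.0027 -0.0003  0.0724] [ 31  32 129]
216 [0.368 0.263 0.259 0.259 0.26  0.265] [ 0.0023 -0.0003  0.0665] [88 85 81]
218 [0.37  0.258 0.254 0.253 0.255 0.265] [ 0.0021 -0.0003  0.0626] [86 85 82]
221 [0.212 0.211 0.209 0.209 0.21  0.21 ] [ 0.0143 -0.0002  0.0197] [101 101 100]
224 [0.206 0.206 0.205 0.204 0.206 0.204] [ 0.0141 -0.0002  0.0151] [103 105 103]
230 [0.196 0.196 0.195 0.195 0.195 0.196] [ 0.0143 -0.0002  0.0046] [103 105 104]
240 [0.18  0.182 0.182 0.181 0.182 0.182] [ 0.0145 -0.0002 -0.0107] [104 105 104]
250 [0.17  0.168 0.168 0.169 0.168 0.17 ] [ 0.0145 -0.0002 -0.0232] [104 105 104]
260 [0.158 0.159 0.159 0.158 0.158 0.159] [ 0.0138 -0.0001 -0.0328] [105 105 104]
270 [0.149 0.149 0.15  0.15  0.149 0.15 ] [ 0.0136 -0.0001 -0.0424] [104 106 105]
```

View pics/g3c.png

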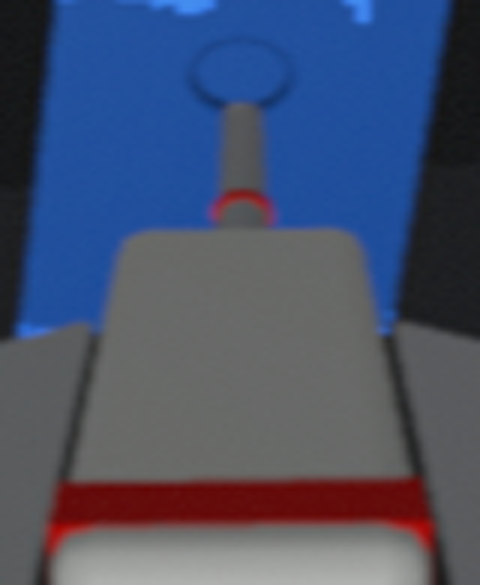

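```bash
python3 - <<'E'
from station import r, effector, imaging, readout
from h import *
o=[180,0,182]
r.movel([.5053,.1993,.30],o,max_speed=.12)
r.hold(.3)
print(readout.current_ft_force(),readout.current_eef_pos(),readout.current_tcp_rot(),readout.current_gripper_width(),readout.current_time_s())
a,d,t=shot("wrist","h1"); shot("scene","h1s")
R=Ro.from_euler('xyz',t[1],degrees=True).as_matrix()
for v in (195,200,205,210,216):
    X=withdepth("wrist",[(275,v)],[d[v,275]],t)[0]; print(v,(R.T@(X-t[0])).round(4),X.round(4))
a=cv2.imread("pics/h1.png"); cv2.imwrite("pics/h1c.png",cv2.resize(a[130:250,205:345],None,fx=5,fy=5,interpolation=cv2.INTER_CUBIC))
a=cv2.imread("pics/h1s.png"); cv2.imwrite("pics/h1sc.png",cv2.resize(a[140:270,270:390],None,fx=5,fy=4.6,interpolation=cv2.INTER_CUBIC))
E
```

```text
[ 0.38229949 -0.12775395 -0.64987862] [0.50532049 0.19924318 0.30002476] [-1.79999825e+02  3.08339213e-03 -1.78006216e+02] 0.023955393942847715 23.1167
195 [ 0.0021 -0.0003  0.1274] [0.5032 0.1988 0.1726]
200 [ 0.0022 -0.0003  0.1105] [0.5031 0.1988 0.1895]
205 [ 0.0025 -0.0003  0.0943] [0.5028 0.1989 0.2057]
210 [ 0.0025 -0.0003  0.0809] [0.5029 0.1989 0.2191]
216 [ 0.002  -0.0003  0.0674] [0.5033 0.1989 0.2326]
```

View pics/h1c.png

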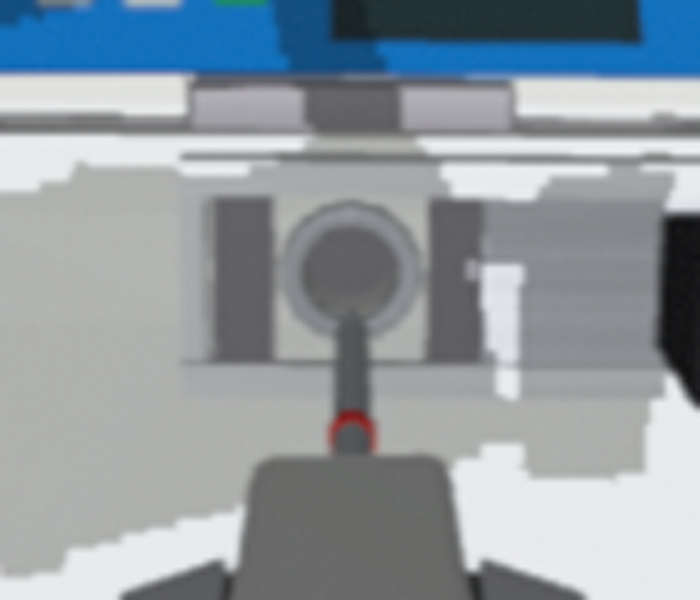

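View pics/h1sc.png

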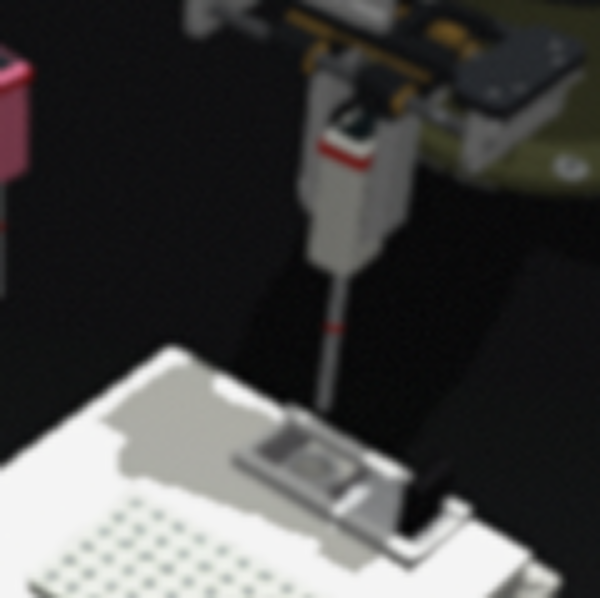

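```bash
python3 - <<'E'
from h import *
_,d,t=load("h1"); f=lambda x,y:(205+x/5-.4,130+y/5-.4)
print(onz("wrist",[f(351.5,269.5),f(351.5,202),f(351.5,337),f(351,312)],.115,t).round(4))
s=lambda p:((p[0]-270+.4)*5,(p[1]-140+.4)*4.6)
for X in ([.506,.199,.1613],[.506,.199,.2263],[.506,.199,.115]): print(np.round(s(proj("scene",[X])[0])))
E
```

```text
[[0.5058 0.1987 0.115 ]
 [0.4917 0.1983 0.115 ]
 [0.5203 0.1992 0.115 ]
 [0.5149 0.199  0.115 ]]
[322. 408.]
[334. 324.]
[314. 465.]
```

```bash
python3 - <<'E'
from station import r, effector, imaging, readout
from h import *
r.movel([.5053,.1992,.262],[180,0,182],max_speed=.05)
print(readout.current_eef_pos(),readout.current_time_s())
shot("wrist","i1"); shot("scene","i1s"); shot("top","i1t")
a=cv2.imread("pics/i1.png")[150:230,225:325];b=cv2.imread("pics/i1s.png")[215:265,310:370]
cv2.imwrite("pics/i1c.png",np.vstack([cv2.resize(a,(400,320),interpolation=cv2.INTER_CUBIC),cv2.resize(b,(400,280),interpolation=cv2.INTER_CUBIC)[:280]]))
E
```

```text
[0.5054158  0.19924495 0.26232167] 24.125
```

View pics/i1c.png

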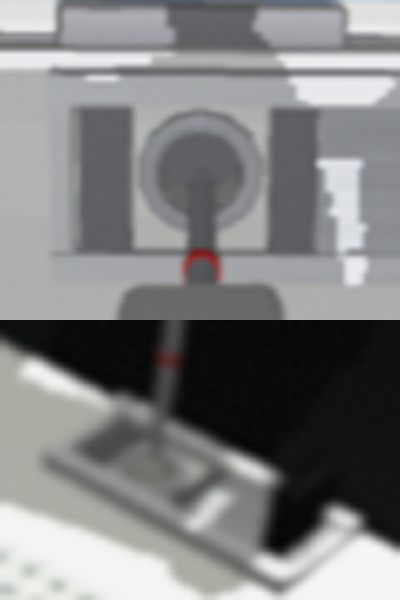

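```bash
python3 - <<'E'
from station import r, effector, imaging, readout
from h import *
r.movel([.5052,.1992,.1887],[180,0,182],max_speed=.04)
r.hold(.5)
print(readout.current_eef_pos(),readout.current_tcp_rot(),readout.current_ft_force(),readout.current_gripper_width(),readout.current_time_s())
_,d,t=shot("wrist","j1"); shot("scene","j1s"); shot("top","j1t")
R=Ro.from_euler('xyz',t[1],degrees=True).as_matrix()
a=cv2.imread("pics/j1.png")[140:240,225:325];b=cv2.imread("pics/j1s.png")[185:265,300:380]
cv2.imwrite("pics/j1c.png",np.hstack([cv2.resize(a,(400,400),interpolation=cv2.INTER_CUBIC),cv2.resize(b,(400,400),interpolation=cv2.INTER_CUBIC)]))
cv2.imwrite("pics/j1d.png",cv2.resize(cv2.imread("pics/j1.png")[180:225,245:305],None,fx=12,fy=12,interpolation=cv2.INTER_CUBIC))
E
```

```text
[0.50519894 0.19920455 0.18870433] [-1.79999777e+02  1.26830695e-03 -1.77998226e+02] [ 0.08940581 -0.30551328 -1.52776003] 0.02393109267052807 26.7583
```

View pics/j1c.png

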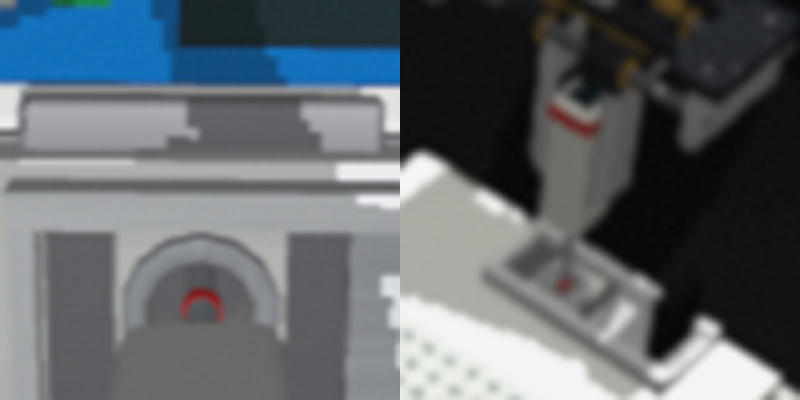

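View pics/j1d.png

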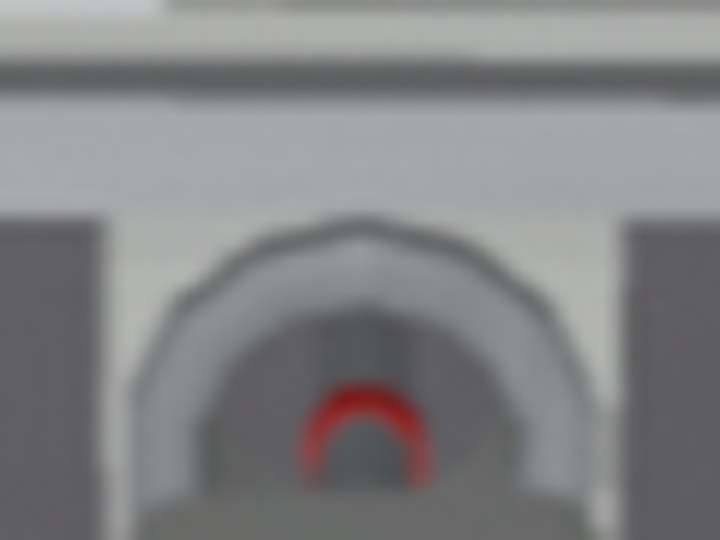

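```bash
python3 - <<'E'
from h import *
_,d,t=load("j1"); f=lambda x,y:(245+x/12-.46,180+y/12-.46)
o,D=ray("wrist",[f(364,384),f(364,413)],t)
for rad in (.003,.0035,.004):
    xs=.5058-rad; print("ring low/high z",rad,[(o+q*((xs-o[0])/q[0])).round(4)[2] for q in D])
print(onz("wrist",[f(364,305),f(364,218),f(203,440),f(521,440)],.115,t).round(4))
print("depth ring",[withdepth("wrist",[(275,v)],[d[v,275]],t)[0].round(4) for v in (210,211,212,213,214,215)])
b=cv2.imread("pics/j1s.png").astype(int)[220:260,320:345]; m=(b[:,:,2]-b[:,:,1]>30); v,u=np.nonzero(m); w=(b[:,:,2]-b[:,:,1])[m]
print("scene ring px",(u*w).sum()/w.sum()+320,(v*w).sum()/w.sum()+220, proj("scene",[[.5060,.199,.115],[.506,.199,.118]]))
b=cv2.imread("pics/h1s.png").astype(int)[200:225,330:345]; m=(b[:,:,2]-b[:,:,1]>30); v,u=np.nonzero(m); w=(b[:,:,2]-b[:,:,1])[m]
print("scene ring px before",(u*w).sum()/w.sum()+330,(v*w).sum()/w.sum()+200, proj("scene",[[.506,.199,.2263]]))
E
```

```text
ring low/high z 0.003 [np.float64(0.1116), np.float64(0.1176)]
ring low/high z 0.0035 [np.float64(0.1132), np.float64(0.1192)]
ring low/high z 0.004 [np.float64(0.1148), np.float64(0.1207)]
[[0.4967 0.1985 0.115 ]
 [0.4912 0.1984 0.115 ]
 [0.5057 0.1889 0.115 ]
 [0.505  0.2085 0.115 ]]
depth ring [array([0.5027, 0.1988, 0.1078]), array([0.5032, 0.1989, 0.109 ]), array([0.5023, 0.1988, 0.1144]), array([0.5023, 0.1988, 0.1169]), array([0.503 , 0.1989, 0.1171]), array([0.503 , 0.1989, 0.1196])]
scene ring px 332.2897196261682 241.3644859813084 [[332.48673147 240.69017263]
 [332.58802399 239.90959679]]
scene ring px before 336.0964912280702 211.0 [[336.44482707 209.98004156]]
```

```bash
python3 - <<'E'
from h import *
a,_,t=load("h1"); cv2.imwrite("pics/k1.png",cv2.resize(a[155:235,320:400],None,fx=7,fy=7,interpolation=cv2.INTER_CUBIC))
b,_,_=load("j1t"); cv2.imwrite("pics/k2.png",b)
E
```

View pics/k1.png

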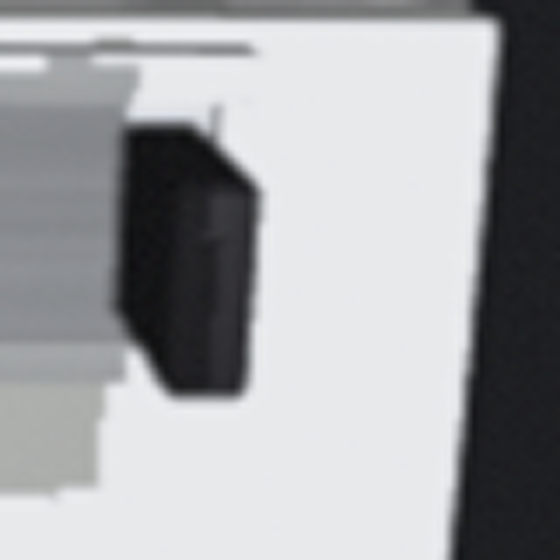

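View pics/j1s.png

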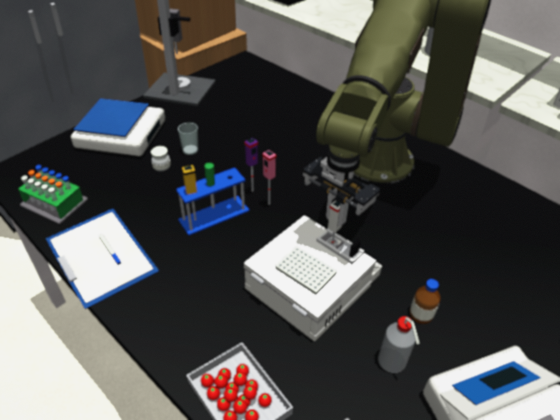

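```bash
python3 - <<'E'
from h import *
_,_,t=load("h1"); f=lambda x,y:(320+x/7-.43,155+y/7-.43)
X=onz("wrist",[f(181,190),f(258,190),f(170,393),f(244,393)],.162,t);print(X.round(4),X.mean(0).round(4)); 
X=onz("wrist",[f(126,126),f(120,310)],.118,t);print(X.round(4))
E
```

```text
[[0.4913 0.2621 0.162 ]
 [0.491  0.2721 0.162 ]
 [0.5187 0.2631 0.162 ]
 [0.5184 0.2729 0.162 ]] [0.5048 0.2676 0.162 ]
[[0.4915 0.2623 0.118 ]
 [0.5192 0.2637 0.118 ]]
```

```bash
python3 - <<'E'
from station import r, close_job, readout
r.hold(.3); print(readout.current_eef_pos(),readout.current_ft_force(),readout.current_gripper_width(),readout.current_time_s())
close_job()
E
```

```text
[0.50521913 0.19919481 0.18870483] [ 0.1320193  -0.55068651 -0.61036527] 0.024314265432122447 27.2083
the job is handed in; nothing more can be done
```

The shutter is open at its end stop and the thermometer is held upright and centred in the port, with its red ring level with the rim. I handed the job in at about 27 s; no verdict is reported.

- **Shutter:** I pinched the grip bar and slid it until the push rose to about 16 N after 45 mm of travel. A later picture put the bar about 69 mm from the port, which matches fully open.
- **Thermometer:** I gripped the handle across its 24 mm, lifted it straight up clear of the rack and lowered it slowly into the port. The gripper was holding 24 mm at hand-in.
- **Centring:** The wrist camera put the stem axis about 1 mm or less from the port centre, against 7 mm of clearance. The force reading stayed below about 2 N after the descent, so there was no sign of contact.
- **Depth:** The wrist camera put the middle of the ring at about 115–116 mm; the rim is at 115 mm.
- **Other things on the bench:** I compared them only by eye in the last scene picture, and they looked unmoved.

One check disagreed slightly. In the scene camera the ring appears about 0.7 pixel (2–3 mm) low. My rough reading of the rim in the same camera was also about 0.8 pixel low, so I took this as calibration error and did not correct for it.

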